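Put the stacked bearing-driver discs back in their tool-control tray

ROBOT

A 6-joint arm with a two-finger parallel gripper is mounted at the origin on the work surface. World frame = base frame: x ahead of the robot, y to its left, z up, the work surface at z = 0. Lengths are in m, angles in degrees, forces in N, time in s.
With the tool pointing down it reaches from about 0.4 to 0.825 m from the base axis. Payload 7 kg.
Tool frame: the origin (TCP) lies between the finger pads; the fingertips stand 19 mm ahead of it and the grasp point (between the pads) is the TCP (r.finger_overhang is the distance from the TCP to the fingertips, in m); z points along the fingers, y is the direction in which the jaws open and shut (so a half turn about z gives the same grasp; the last joint's range is limited). The gripper opens to 88 mm and grips with 3 to 60 N. Pads are 19 mm wide; open, the fingers measure 130 mm over their backs; the gripper's body (78 mm by 193 mm) begins 47 mm behind the grasp point.
Start: joints at [88.184, 20.546, 0.682, 0, -70.136, -16.507], TCP at [0.212, 0.641, 0.246] pointing down, gripper open.
Joint ranges: [-176.03, 176.03], [-82.01, 121.73], [-58.28, 71.71], [-173.87, 95.51], [-174.79, -0.11], [-173.66, 173.66]. Speed limits (degrees/s): [136.94, 136.94, 172.46, 180, 180, 180].

INTERFACE

Orientations are given as [roll, pitch, yaw] about the fixed x, y, z axes, in that order (R = Rz(yaw) Ry(pitch) Rx(roll)).
In Python, from plant import r, optics gives the robot as it stands. The module is installed in compiled form; this text tells all that it offers.
- The arm moves only by the tool step_arm, never from a script. Its argument "increments" is a list of rows, each an object of numbers: "tx", "ty", "tz": the shift along the world's x, y, z in mm; "ax", "ay", "az": the turn, a rotation vector about the world's x, y, z in degrees; "claw": the gripper command: -1 is shut, 1 is fully open, values between are in proportion. In form: [{"tx": .., "ty": .., "tz": .., "ax": .., "ay": .., "az": .., "claw": ..}, ...]. A call has 1 to 12 rows; each row shifts and turns the commanded pose from where the row before left it; what a row does not reach is not made up. A row lasts 1/10 s, in which the tool goes at most 50 mm and 8.59 degrees, less where a joint would pass 70% of its speed; a pose out of reach is approached as far as the arm can. A call with a gripper value outside its range is refused whole. The fingers move at their own pace and stop on an object; "newtons" is the grip in N (left out, the last holds). Time passes only in rows, so rows that do not move let the fingers close. It gives the time, the measured TCP pose, the force and the opening at its end, in the units of the state.
- r.get_state(): the state, without advancing time (a new reading comes with each control period).
- optics.capture(name): name is "side" or "top"; returns a dict with "image" (384x512x3 uint8, blue, green, red), "depth" (384x512 float32, m along the optical axis (not along the pixel's ray), 0 where there is no reading), "fx", "fy", "cx", "cy" (pixels), "R" (3x3) and "t" (3): a world point X has camera coordinates R X + t. Camera axes: x right, y down, z forward; pixel columns grow to the right and rows downward; lengths in m; the calibration is good to about 2 mm. A picture is of the moment at which its call begins.
- r.close_job(): hands the job in, once; it reports no verdict.
The state is a dict: "time_s": time; "joints": joint angles; "qd": joint speeds; "joint_torque": joint torques, N m; "tcp_pos": TCP position; "eef_rot": TCP orientation; "contact_force": force on the tool from outside, world axes, zero at the start; "moment": the same for the moment, N m; "gripper_width": finger opening in m.
Only numpy, scipy, OpenCV 4.12 (cv2) and the standard library are available. Lean on these libraries where they do the work, as an engineer would, in place of code of your own. Each camera call takes 0.05 s, during which the arm holds its last target. There are 200 camera calls.

TASK

The wheel bearings are in, so put the driver set away: take the two stacks of coloured driver discs apart and set each disc flat and fully down in its own foam pocket, the one of its size with the floor of its colour. Put the discs down gently rather than dropping them, and leave the driver handle and the grease tin where they are.

Things in the scene. Friction and masses are not known exactly. Their poses are not given: they have to be found in the camera images.
- disc_yellow: bearing-driver disc of yellow (gold) anodised aluminium, 30 mm diameter, 20 mm thick, flat on both faces with 1.5 mm bevelled edges, a bare metal line round its side and a dark 9 mm bore drawn in its middle (the bore is filled); loose, 35 g nominal; at the start the upper disc of one of the two stacks. Origin: centre of its underside; z is its axis, up
- disc_red: bearing-driver disc of red anodised aluminium, 40 mm diameter, 20 mm thick, flat on both faces with 1.5 mm bevelled edges, a bare metal line round its side and a dark 9 mm bore drawn in its middle (the bore is filled); loose, 65 g nominal; at the start the upper disc of one of the two stacks. Origin: centre of its underside; z is its axis, up
- disc_blue: bearing-driver disc of blue anodised aluminium, 54 mm diameter, 20 mm thick, flat on both faces with 1.5 mm bevelled edges, a bare metal line round its side and a dark 9 mm bore drawn in its middle (the bore is filled); loose, 120 g nominal; at the start the lower disc of one of the two stacks, standing on the 3 mm thick bench pad. Origin: centre of its underside; z is its axis, up
- disc_green: bearing-driver disc of green anodised aluminium, 66 mm diameter, 20 mm thick, flat on both faces with 1.5 mm bevelled edges, a bare metal line round its side and a dark 9 mm bore drawn in its middle (the bore is filled); loose, 180 g nominal; at the start the lower disc of one of the two stacks, standing on the 3 mm thick bench pad. Origin: centre of its underside; z is its axis, up
- pocket_yellow: square black foam insert, 95 x 95 x 20 mm high, one of four fixed two by two at 96 mm pitch in a red tray with its rim level with their tops; in its middle a round pocket, 38 mm wide, 7 mm deep, mouth chamfered 2 mm, floor yellow: the place of the 30 mm yellow disc. Origin: centre of the insert's underside, 2 mm above the bench; floor 13 mm and top 20 mm above the origin; z up
- pocket_red: square black foam insert, 95 x 95 x 20 mm high, one of four fixed two by two at 96 mm pitch in a red tray with its rim level with their tops; in its middle a round pocket, 48 mm wide, 7 mm deep, mouth chamfered 2 mm, floor red: the place of the 40 mm red disc. Origin: centre of the insert's underside, 2 mm above the bench; floor 13 mm and top 20 mm above the origin; z up
- pocket_blue: square black foam insert, 95 x 95 x 20 mm high, one of four fixed two by two at 96 mm pitch in a red tray with its rim level with their tops; in its middle a round pocket, 62 mm wide, 7 mm deep, mouth chamfered 2 mm, floor blue: the place of the 54 mm blue disc. Origin: centre of the insert's underside, 2 mm above the bench; floor 13 mm and top 20 mm above the origin; z up
- pocket_green: square black foam insert, 95 x 95 x 20 mm high, one of four fixed two by two at 96 mm pitch in a red tray with its rim level with their tops; in its middle a round pocket, 74 mm wide, 7 mm deep, mouth chamfered 2 mm, floor green: the place of the 66 mm green disc. Origin: centre of the insert's underside, 2 mm above the bench; floor 13 mm and top 20 mm above the origin; z up
- driver_handle: bystander: dark steel driver handle for the discs, 190 mm long, 32 mm high, lying beyond the work on two square rubber grips; origin on the bench under about its middle, x along it. Not to be disturbed
- grease_tin: bystander: upright grease tin, 72 mm diameter, 55 mm high, with a green label, to one side of the work; origin: centre of its underside. Not to be disturbed
Mind the look-alikes: they are no part of the job. Leave any brown or pink look-alike of the pocket_red alone.

How it is judged (in metres and radians):
At the end, for the whole second after the job is handed in: Each disc lies flat (within 0.12 rad) in the pocket of its own colour, centred within 8 mm, its underside under 16 mm above the insert's underside (pocket floor: 13 mm), released and at rest; driver handle and grease tin are within 20 mm of where they started (horizontal distance between disc_yellow and pocket_yellow below 0.008 m and z of disc_yellow in the frame of pocket_yellow below 0.016 m and angle between each of disc_yellow, disc_red, disc_blue, disc_green's own z axis and vertical below 0.12 rad and linear speed of each of disc_yellow, disc_red, disc_blue, disc_green below 0.02 m/s and contact force between each of disc_yellow, disc_red, disc_blue, disc_green and the fingers below 0.2 N and horizontal distance between disc_red and pocket_red below 0.008 m and z of disc_red in the frame of pocket_red below 0.016 m and horizontal distance between disc_blue and pocket_blue below 0.008 m and z of disc_blue in the frame of pocket_blue below 0.016 m and horizontal distance between disc_green and pocket_green below 0.008 m and z of disc_green in the frame of pocket_green below 0.016 m and distance of each of driver_handle, grease_tin from where it was at the start of the episode below 0.02 m); the robot touches nothing.
It fails at once if a disc is dropped or thrown: it moves faster than 0.6 m/s (a fall of about 20 mm) without being held ((linear speed of disc_yellow above 0.6 m/s and contact force between disc_yellow and the fingers below 0.1 N) or (linear speed of disc_red above 0.6 m/s and contact force between disc_red and the fingers below 0.1 N) or (linear speed of disc_blue above 0.6 m/s and contact force between disc_blue and the fingers below 0.1 N) or (linear speed of disc_green above 0.6 m/s and contact force between disc_green and the fingers below 0.1 N)).
It fails at once if the driver handle is pushed 20 mm or more from its place (distance of driver_handle from where it was at the start of the episode above 0.02 m).
It fails at once if the grease tin is pushed 20 mm or more from its place (distance of grease_tin from where it was at the start of the episode above 0.02 m).
It also fails if it takes over 93 s, if anything falls off the work surface, if the arm or the gripper's body presses on something with over 40 N, if the wrist force passes 120 N, or if a joint passes its speed limit or range.

## Working session

There is one attempt and no reset: what is moved stays moved. The work goes in short steps, Python scripts to look and compute and a tool call to move; the robot and the scene stay as the last step left them, time stands still between calls to the robot, and variables do not carry over. Pictures are saved under pics/ and viewed, about 12 in all and at most 16, crops included, and the job is handed in when it is done.

Besides the shell and the picture viewer there is one more tool, called after "Emit:" as name(argument=value, ...) on one line, values as JSON. step_arm: Moves the arm, as the interface text tells. Its arguments: {"type":"object","properties":{"increments":{"type":"array","items":{"type":"object","properties":{"tx":{"type":"number"},"ty":{"type":"number"},"tz":{"type":"number"},"ax":{"type":"number"},"ay":{"type":"number"},"az":{"type":"number"},"claw":{"type":"number"}}}},"newtons":{"type":"number"}},"required":["increments"]}

```bash
mkdir -p pics; cat > h.py <<'E'
import numpy as np, cv2
from plant import r, optics
def cap(n):
    c=optics.capture(n); return c
def ray(c,u,v,z):
    d=np.array([(u-c['cx'])/c['fx'],(v-c['cy'])/c['fy'],1.]); R=np.array(c['R']);t=np.array(c['t'])
    o=-R.T@t; w=R.T@d; return o+w*(z-o[2])/w[2]
def pts(c):
    h,w=c['depth'].shape; u,v=np.meshgrid(np.arange(w),np.arange(h)); d=c['depth']
    P=np.stack([(u-c['cx'])/c['fx']*d,(v-c['cy'])/c['fy']*d,d],-1)
    return (P-np.array(c['t']))@np.array(c['R'])
E
python3 - <<'E'
from h import *
for n in('top','side'):
    c=cap(n); cv2.imwrite(f'pics/{n}0.png',c['image']); R=np.array(c['R']);print(n,c['fx'],-R.T@np.array(c['t']),R.tolist())
print(r.get_state())
E
```

```text
top 423.4056745907624 [4.69715807e-01 8.62281445e-04 1.26441539e+00] [[-0.027795629500129697, -0.9996123778567254, 0.001580195024313788], [-0.9964831239474605, 0.027583537106033815, -0.07912352474852093], [0.07904926735018654, -0.003773925852928665, -0.9968635668009215]]
side 423.6702800340677 [0.04878748 0.57087778 0.86193833] [[-0.7571957215736704, -0.6531622459110714, 0.005806870666155159], [-0.47448021854528954, 0.5439005357995398, -0.692127682849189], [0.4489133117203618, -0.5268313654988458, -0.7217517238544561]]
{'time_s': 0.1, 'joints': array([ 8.81831610e+01,  2.05873625e+01,  6.39644845e-01, -1.71935021e-02,
       -7.01371802e+01, -1.65066773e+01]), 'qd': array([-0.06402565, -0.07739008,  0.02426267,  0.02038966,  0.08815188,
       -0.0119284 ]), 'joint_torque': array([-1.31723857e-03, -5.84161162e+01,  2.93752581e+01,  7.01555282e+00,
        1.02000209e-02, -5.51321727e-05]), 'tcp_pos': array([0.21210807, 0.64037523, 0.24472245]), 'eef_rot': array([ 1.79914008e+02, -8.62614865e-03, -1.83293637e+01]), 'contact_force': array([-0.35187314, -0.81005649,  0.73837992]), 'moment': array([ 0.00425011, -0.05036229,  0.01193336]), 'gripper_width': 0.08768197125404376}
```

View pics/top0.png

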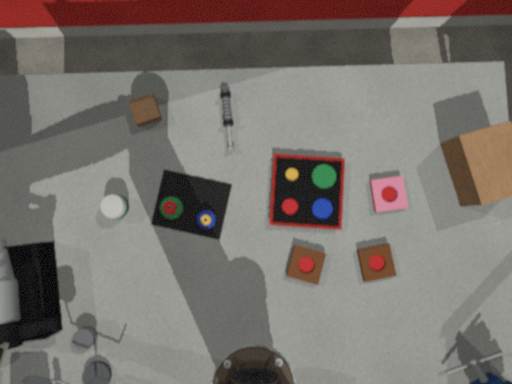

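View pics/side0.png

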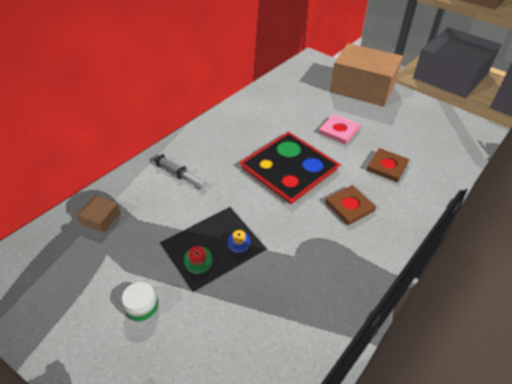

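The top view shows red-on-green at (172,208), yellow-on-blue at (206,219) and the tray centred near (307,191). The green pocket is at (323,176), blue (322,208), red (290,206) and yellow (292,174). The handle is at (228,115), the tin at (113,207), and the pink and brown decoys are outside the tray.

```bash
cat >> h.py <<'E'
H={'yellow':[(15,35)],'red':[(0,8),(172,180)],'blue':[(105,130)],'green':[(40,90)]}
def mask(c,col):
    hsv=cv2.cvtColor(c['image'],cv2.COLOR_BGR2HSV); m=0
    for a,b in H[col]: m=m|cv2.inRange(hsv,(a,110,60),(b,255,255))
    return m
def blobs(c,col,amin=25):
    n,l,s,ct=cv2.connectedComponentsWithStats(mask(c,col))
    return [(ct[i],s[i]) for i in range(1,n) if amin<s[i][4]<6000]
E
python3 - <<'E'
from h import *
for n in('top','side'):
    c=cap(n); P=pts(c)
    for col in H:
        for ct,s in blobs(c,col):
            z=np.median(P[int(ct[1])-1:int(ct[1])+2,int(ct[0])-1:int(ct[0])+2].reshape(-1,3),0)
            print(n,col,ct.round(1),s,'depthpt',z.round(4))
E
python3 - <<'E'
import cv2
a=cv2.imread('pics/top0.png')[140:245,140:360];b=cv2.imread('pics/side0.png')[125:295,150:350]
cv2.imwrite('pics/c1.png',cv2.resize(a,None,fx=3.6,fy=3.6,interpolation=2))
cv2.imwrite('pics/c2.png',cv2.resize(b,None,fx=3.5,fy=3.5,interpolation=2))
E
```

```text
top yellow [454.7 143.6] [447 137  18  13  69] depthpt [ 0.6827 -0.5848  0.083 ]
top yellow [463.  157.2] [455 150  19  17  54] depthpt [ 0.6397 -0.5964  0.1046]
top yellow [450.5 159.9] [446 155  11  11  31] depthpt [ 0.6449 -0.5944  0.036 ]
top yellow [291.4 173.7] [284 167  15  15 177] depthpt [ 0.619  -0.1284  0.0156]
top yellow [468.2 195.1] [459 186  21  17  99] depthpt [ 0.5361 -0.6229  0.0704]
top yellow [205.1 219.3] [201 215   9  10  70] depthpt [0.4894 0.1267 0.0433]
top red [305.4 190.4] [ 270  154   74   75 1079] depthpt [ 0.5666 -0.1671  0.0226]
top red [388.6 193.5] [381 186  16  16 206] depthpt [ 0.5516 -0.4145  0.0142]
top red [289.5 206. ] [281 197  18  19 266] depthpt [ 0.5212 -0.1194  0.0144]
top red [169.4 207.2] [163 201  14  13 136] depthpt [0.5266 0.2291 0.0443]
top red [376.4 262.1] [368 254  18  18 243] depthpt [ 0.3502 -0.3677  0.0129]
top red [305.8 264.3] [297 256  18  18 243] depthpt [ 0.3504 -0.1602  0.0131]
top blue [322.  208.2] [311 197  23  23 415] depthpt [ 0.5126 -0.2171  0.0171]
top blue [206.4 218.8] [196 210  21  19 181] depthpt [0.4921 0.1235 
[... 572 characters left out ...]
 red [388. 163.] [380 158  17  11 156] depthpt [ 0.3523 -0.3783  0.0147]
side red [290.  180.7] [281 174  19  14 209] depthpt [ 0.5256 -0.1261  0.0167]
side red [350.1 202.7] [341 196  19  14 208] depthpt [ 0.3518 -0.1712  0.0149]
side red [196.4 254.4] [189 245  16  19 248] depthpt [0.5237 0.2295 0.0448]
side blue [312.5 164.5] [301 157  24  16 295] depthpt [ 0.5146 -0.2225  0.0157]
side blue [238.4 244.5] [227 233  24  21 263] depthpt [0.4797 0.1357 0.025 ]
side green [288.4 148.8] [276 141  26  17 340] depthpt [ 0.6119 -0.2302  0.0178]
side green [198.2 263.1] [184 248  28  26 298] depthpt [0.5101 0.2388 0.0309]
side green [144.9 314.6] [128 303  30  18 108] depthpt [0.5018 0.4018 0.032 ]
```

View pics/c1.png

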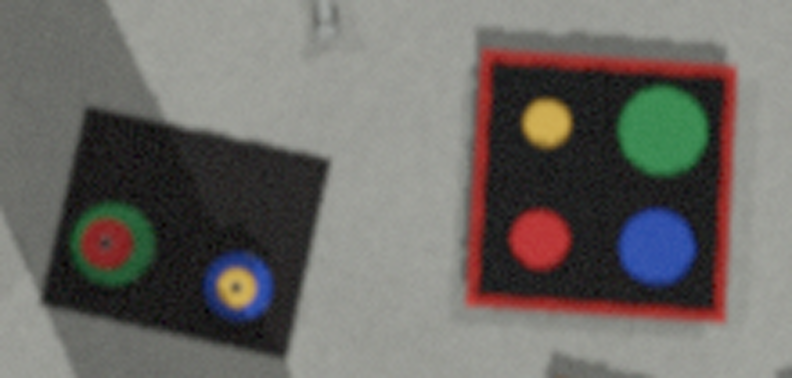

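The crop shows each upper disc sitting clear on its lower one, and the tray turned a few degrees.

```bash
cat >> h.py <<'E'
def circ(c,m,near,rad=22):
    """hull-filled centroid of mask near pixel"""
    k=np.zeros_like(m); cv2.circle(k,tuple(int(x) for x in near),rad,255,-1); m=m&k
    p=cv2.findNonZero(m); h=cv2.convexHull(p); M=cv2.moments(h); return M['m10']/M['m00'],M['m01']/M['m00'],M['m00']
E
python3 - <<'E'
from h import *
pk={'top':{'yellow':(291,174),'red':(290,206),'blue':(322,208),'green':(324,176)},'side':{'yellow':(266,164),'red':(290,181),'blue':(312,164),'green':(288,149)}}
st={'top':{'yellow':(205,219),'red':(170,207)},'side':{'yellow':(239,235),'red':(196,254)}}
for n in('top','side'):
    c=cap(n); 
    m=mask(c,'red'); k=np.zeros_like(m)
    nn,l,s,ct=cv2.connectedComponentsWithStats(m); i=max(range(1,nn),key=lambda i:(600<s[i][4]<6000 and s[i][2]>70)*s[i][4])
    hull=cv2.convexHull(cv2.findNonZero((l==i).astype(np.uint8)))[:,0]
    W=np.array([ray(c,u,v,.022)[:2] for u,v in hull])*1000
    print(n,'tray',[np.round(x,1) for x in cv2.minAreaRect(W.astype(np.float32))])
    Q=[]
    for col in H:
        u,v,a=circ(c,mask(c,col),pk[n][col],14); q=ray(c,u,v,.015)*1000; Q.append(q[:2]); print(n,'pocket',col,q.round(1))
    Q=np.array(Q); print(' mean',Q.mean(0).round(1))
    P=pts(c)
    for col in('yellow','red'):
        u0,v0=st[n][col]
        m=mask(c,col)
        k=np.zeros_like(m); cv2.circle(k,(u0,v0),14,255,-1)
        z=P[...,2]; 
        sel=(k>0)&(m>0)&(z>.038); 
        u,v,a=circ(c,(sel*255).astype(np.uint8),(u0,v0),14)
        print(n,'disc',col,ray(c,u,v,.043).round(4)*1000, 'depth mean',(P[sel].mean(0)*1000).round(1))
    for col,up in(('blue','yellow'),('green','red')):
        u0,v0=st[n][up]; m=mask(c,col)|mask(c,up)
        u,v,a=circ(c,m,(u0,v0),19); print(n,'disc',col,(ray(c,u,v,.023)*1000).round(1),a)
for n,p in(('top',None),):
    c=cap(n);P=pts(c);print('bench z',np.median(P[280:330,380:440,2]),'pad',np.median(P[195:200,190:200,2]))
E
```

```text
top tray [array([ 564., -172.]), array([210.5, 210.9]), np.float64(84.7)]
top pocket yellow [ 616.7 -129.6   15. ]
top pocket red [ 521.1 -120.7   15. ]
top pocket blue [ 512.  -216.3   15. ]
top pocket green [ 607.8 -225.3   15. ]
 mean [ 564.4 -173. ]
top disc yellow [488.  126.1  43. ] depth mean [487.7 126.   43.4]
top disc red [525.9 229.1  43. ] depth mean [525.2 227.5  52.6]
top disc blue [489.1 125.9  23. ] 295.0
top disc green [527.1 228.   23. ] 385.0
side tray [array([ 562.6, -173.3]), array([217.9, 216.4]), np.float64(84.7)]
side pocket yellow [ 619.2 -136.7   15. ]
side pocket red [ 514.7 -114.6   15. ]
side pocket blue [ 513.8 -223.3   15. ]
side pocket green [ 609.5 -232.    15. ]
 mean [ 564.3 -176.6]
side disc yellow [486.1 125.3  43. ] depth mean [486.  124.9  43.5]
side disc red [524.3 228.5  43. ] depth mean [521.8 230.   47.5]
side disc blue [486.1 126.9  23. ] 437.5
side disc green [523.9 228.7  23. ] 599.0
bench z -0.0005112635353971849 pad 0.0031418172348906172
```

Emit:
step_arm(increments=[{"tx":23,"ty":-43,"tz":-8,"claw":1},{"tx":23,"ty":-43,"tz":-8},{"tx":23,"ty":-43,"tz":-8},{"tx":23,"ty":-43,"tz":-8},{"tx":23,"ty":-43,"tz":-8},{"tx":23,"ty":-43,"tz":-8},{"tx":23,"ty":-43,"tz":-8},{"tx":23,"ty":-43,"tz":-8},{"tx":23,"ty":-43,"tz":-8},{"tx":23,"ty":-43,"tz":-8},{"tx":23,"ty":-43,"tz":-8},{"tx":20,"ty":-40,"tz":-8}], newtons=15)

```text
$.increments[0]: bad value
```

Emit:
step_arm(increments=[{"claw":0.2},{},{}])

```text
$.increments[0]: bad value
```

Emit:
step_arm(increments=[{"tx":23,"ty":-43,"tz":-8,"ax":0,"ay":0,"az":0,"claw":1},{"tx":23,"ty":-43,"tz":-8,"ax":0,"ay":0,"az":0,"claw":1},{"tx":23,"ty":-43,"tz":-8,"ax":0,"ay":0,"az":0,"claw":1},{"tx":23,"ty":-43,"tz":-8,"ax":0,"ay":0,"az":0,"claw":1},{"tx":23,"ty":-43,"tz":-8,"ax":0,"ay":0,"az":0,"claw":1},{"tx":23,"ty":-43,"tz":-8,"ax":0,"ay":0,"az":0,"claw":1},{"tx":23,"ty":-43,"tz":-8,"ax":0,"ay":0,"az":0,"claw":1},{"tx":23,"ty":-43,"tz":-8,"ax":0,"ay":0,"az":0,"claw":1},{"tx":23,"ty":-43,"tz":-8,"ax":0,"ay":0,"az":0,"claw":1},{"tx":23,"ty":-43,"tz":-8,"ax":0,"ay":0,"az":0,"claw":1},{"tx":23,"ty":-43,"tz":-8,"ax":0,"ay":0,"az":0,"claw":0.2},{"tx":22,"ty":-41,"tz":-8,"ax":0,"ay":0,"az":0,"claw":0.2}], newtons=15)

```text
time_s: 1.55
tcp_pos: [0.4879, 0.1249, 0.1497]
eef_rot: [-180.0, -0.0, -18.3]
contact_force: [1.2, 0.9, 0.5]
gripper_width: 0.077
```

Emit:
step_arm(increments=[{"tx":0,"ty":1,"tz":-30,"ax":0,"ay":0,"az":0,"claw":0.2},{"tx":-1,"ty":0,"tz":-30,"ax":0,"ay":0,"az":0,"claw":0.2},{"tx":0,"ty":0,"tz":-20,"ax":0,"ay":0,"az":0,"claw":0.2},{"tx":0,"ty":0,"tz":-12,"ax":0,"ay":0,"az":0,"claw":0.2},{"tx":0,"ty":0,"tz":-6,"ax":0,"ay":0,"az":0,"claw":0.2},{"tx":0,"ty":0,"tz":0,"ax":0,"ay":0,"az":0,"claw":0.2}])

```text
time_s: 2.15
tcp_pos: [0.4862, 0.1279, 0.0513]
eef_rot: [180.0, 0.0, -18.3]
contact_force: [0.5, -0.2, 0.1]
gripper_width: 0.0527
```

```bash
python3 - <<'E'
from h import *
c=cap('top');a=c['image'][170:270,150:270];b=cap('side')['image'][190:290,170:290]
cv2.imwrite('pics/a.png',cv2.resize(np.hstack([a,b]),None,fx=3.3,fy=3.3,interpolation=2));s=r.get_state();print(s['tcp_pos'],s['gripper_width'])
E
```

```text
[0.48675511 0.12825569 0.05235231] 0.05258102995719018
```

View pics/a.png

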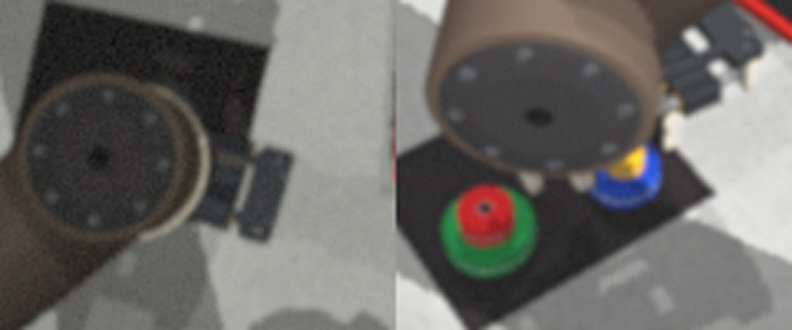

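The side crop shows yellow between the two fingertips, above blue. I'll close the jaws and lift a little.

Emit:
step_arm(increments=[{"tx":0,"ty":0,"tz":0,"ax":0,"ay":0,"az":0,"claw":-1},{"tx":0,"ty":0,"tz":0,"ax":0,"ay":0,"az":0,"claw":-1},{"tx":0,"ty":0,"tz":0,"ax":0,"ay":0,"az":0,"claw":-1},{"tx":0,"ty":0,"tz":0,"ax":0,"ay":0,"az":0,"claw":-1},{"tx":0,"ty":0,"tz":0,"ax":0,"ay":0,"az":0,"claw":-1},{"tx":0,"ty":0,"tz":10,"ax":0,"ay":0,"az":0,"claw":-1},{"tx":0,"ty":0,"tz":20,"ax":0,"ay":0,"az":0,"claw":-1},{"tx":0,"ty":0,"tz":20,"ax":0,"ay":0,"az":0,"claw":-1}])

```text
time_s: 3.05
tcp_pos: [0.486, 0.1275, 0.1024]
eef_rot: [180.0, 0.0, -18.3]
contact_force: [0.7, 0.2, -0.3]
gripper_width: 0.0296
```

```bash
python3 - <<'E'
from h import *
b=cap('side')['image'][170:290,170:290]
cv2.imwrite('pics/b.png',cv2.resize(b,None,fx=4,fy=4,interpolation=2));print(r.get_state())
E
```

```text
{'time_s': 3.1, 'joints': array([ 37.14685605,  12.54372825, -31.3451082 ,   0.07268755,
       -45.88190164,  34.52753617]), 'qd': array([ 0.11470503,  0.85228085, -0.50998501,  0.41338835,  5.24068132,
        0.01811595]), 'joint_torque': array([-5.21755312e-01, -3.25062919e+01,  1.78515512e+01,  3.81778657e+00,
        1.86576820e-01, -3.91257636e-03]), 'tcp_pos': array([0.48775987, 0.12848211, 0.10578152]), 'eef_rot': array([-1.79840832e+02, -1.73090475e-01, -1.82753519e+01]), 'contact_force': array([1.3407016 , 0.73271841, 2.82059129]), 'moment': array([ 0.10520568, -0.2331269 , -0.0592996 ]), 'gripper_width': 0.029085467286200865}
```

View pics/b.png

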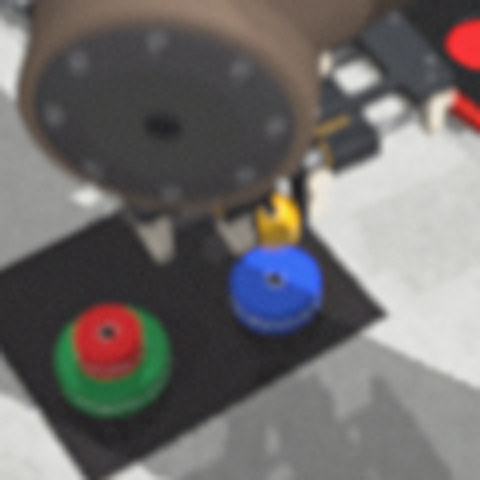

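Yellow is held at an opening of 29.3 mm, and blue stayed in place.

Emit:
step_arm(increments=[{"tx":8,"ty":-16,"tz":0,"ax":0,"ay":0,"az":0,"claw":-1},{"tx":16,"ty":-32,"tz":0,"ax":0,"ay":0,"az":0,"claw":-1},{"tx":16,"ty":-32,"tz":0,"ax":0,"ay":0,"az":0,"claw":-1},{"tx":16,"ty":-32,"tz":0,"ax":0,"ay":0,"az":0,"claw":-1},{"tx":16,"ty":-32,"tz":0,"ax":0,"ay":0,"az":0,"claw":-1},{"tx":16,"ty":-32,"tz":0,"ax":0,"ay":0,"az":0,"claw":-1},{"tx":16,"ty":-32,"tz":0,"ax":0,"ay":0,"az":0,"claw":-1},{"tx":16,"ty":-32,"tz":0,"ax":0,"ay":0,"az":0,"claw":-1},{"tx":8,"ty":-16,"tz":0,"ax":0,"ay":0,"az":0,"claw":-1},{"tx":0,"ty":0,"tz":0,"ax":0,"ay":0,"az":0,"claw":-1},{"tx":0,"ty":0,"tz":0,"ax":0,"ay":0,"az":0,"claw":-1}])

```text
time_s: 4.2
tcp_pos: [0.6138, -0.1283, 0.1014]
eef_rot: [180.0, 0.0, -18.4]
contact_force: [0.7, -0.3, 0.2]
gripper_width: 0.0293
```

```bash
cat >> h.py <<'E'
def state(n=5):
    # each camera call passes 0.05 s and so gives a fresh reading
    S=[]
    for _ in range(n): cap('side'); S.append(r.get_state())
    return np.mean([s['tcp_pos'] for s in S],0)*1000, S[-1]['gripper_width']*1000, np.mean([s['contact_force'] for s in S],0)
E
python3 - <<'E'
from h import *
print(state())
c=cap('top')
for col in ('blue','green'):
  for ct,s in blobs(c,col): 
    if ct[0]<300: print(col,ct,s)
for n,u in(('top',None),):
  for col,up,p in(('blue','yellow',(206,219)),):
    print((np.array(ray(c,*circ(c,mask(c,'blue'),(206,220),16)[:2],.023))*1000).round(1))
d=cap('side'); cv2.imwrite('pics/d.png',cv2.resize(d['image'][110:230,200:350],None,fx=4,fy=4,interpolation=2))
E
```

```text
(array([ 613.8697797 , -127.39566292,  101.74975474]), 29.41477431538385, array([ 0.20196786, -0.05483653, -0.70185201]))
green [171.76190476 207.32380952] [159 196  24  23 210]Traceback (most recent call last):
  File "<stdin>", line 9, in <module>
  File "h.py", line 23, in circ
    p=cv2.findNonZero(m); h=cv2.convexHull(p); M=cv2.moments(h); return M['m10']/M['m00'],M['m01']/M['m00'],M['m00']
                            ~~~~~~~~~~~~~~^^^
cv2.error: OpenCV(4.12.0) /io/opencv/modules/imgproc/src/convhull.cpp:143: error: (-215:Assertion failed) total >= 0 && (depth == CV_32F || depth == CV_32S) in function 'convexHull'
```

Emit:
step_arm(increments=[{"tx":2,"ty":-2,"tz":-20,"ax":0,"ay":0,"az":0,"claw":-1},{"tx":0,"ty":0,"tz":-10,"ax":0,"ay":0,"az":0,"claw":-1},{"tx":0,"ty":0,"tz":0,"ax":0,"ay":0,"az":0,"claw":-1}])

```text
time_s: 4.8
tcp_pos: [0.6148, -0.1299, 0.0699]
eef_rot: [179.9, 0.2, -18.3]
contact_force: [-0.1, -0.0, -0.0]
gripper_width: 0.0293
```

```bash
python3 - <<'E'
from h import *
print(state(3))
for n in('side','top'):
  c=cap(n)
  for ct,s in blobs(c,'yellow',8):
    if 150<ct[0]<350: print(n,ct,s,ray(c,*ct,.053)*1000, ray(c,*ct,.015)*1000)
d=cap('side'); cv2.imwrite('pics/d.png',cv2.resize(d['image'][110:230,200:350],None,fx=4,fy=4,interpolation=2))
E
```

```text
(array([ 616.05607344, -130.08218825,   71.48812205]), 28.996428303308978, array([ 0.34236116,  0.10997717, -0.19714565]))
side [276.56521739 131.2173913 ] [272 129  11   5  23] [ 661.50261707 -236.31789251   53.        ] [ 690.28500288 -274.23603117   15.        ]
side [259.7037037  137.77777778] [255 135  10   6  27] [ 679.7992437  -179.08604269   53.        ] [ 709.44111631 -214.31570657   15.        ]
side [266.46478873 159.40375587] [259 148  15  21 213] [ 603.47877862 -119.25504653   53.        ] [ 629.53548586 -151.67414033   15.        ]
```

View pics/d.png

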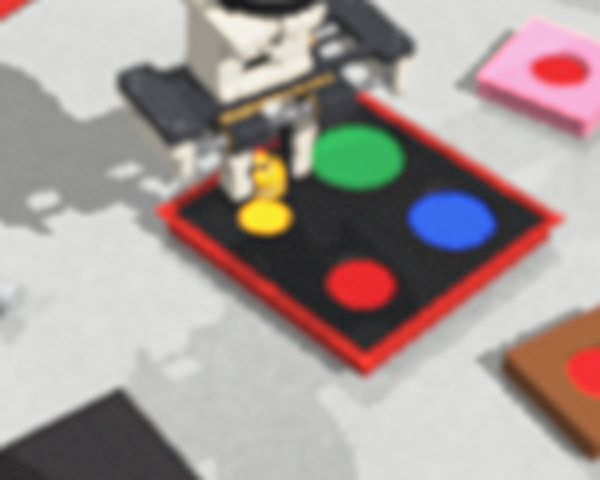

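Side view: the yellow disc hangs at column 267, over its pocket at column 266. I'll lower it.

Emit:
step_arm(increments=[{"tx":0,"ty":0,"tz":-10,"ax":0,"ay":0,"az":0,"claw":-1},{"tx":0,"ty":0,"tz":-7,"ax":0,"ay":0,"az":0,"claw":-1},{"tx":0,"ty":0,"tz":-4,"ax":0,"ay":0,"az":0,"claw":-1},{"tx":0,"ty":0,"tz":-3,"ax":0,"ay":0,"az":0,"claw":-1},{"tx":0,"ty":0,"tz":-2,"ax":0,"ay":0,"az":0,"claw":-1},{"tx":0,"ty":0,"tz":0,"ax":0,"ay":0,"az":0,"claw":-1},{"tx":0,"ty":0,"tz":0,"ax":0,"ay":0,"az":0,"claw":-1}])

```text
time_s: 5.8
tcp_pos: [0.6163, -0.1303, 0.0457]
eef_rot: [-180.0, -0.0, -18.3]
contact_force: [0.3, 0.1, -0.1]
gripper_width: 0.0296
```

```bash
python3 -c "
from h import *
print(state(4))"
```

```text
(array([ 616.39433056, -130.24984401,   45.81359426]), 29.29208656528576, array([-0.46053731, -0.2492861 , -0.42568669]))
```

Emit:
step_arm(increments=[{"tx":0,"ty":0,"tz":-1,"ax":0,"ay":0,"az":0,"claw":-1},{"tx":0,"ty":0,"tz":-1,"ax":0,"ay":0,"az":0,"claw":-1},{"tx":0,"ty":0,"tz":0,"ax":0,"ay":0,"az":0,"claw":-1},{"tx":0,"ty":0,"tz":0,"ax":0,"ay":0,"az":0,"claw":-1}])

```text
time_s: 6.4
tcp_pos: [0.6163, -0.1303, 0.044]
eef_rot: [-180.0, -0.0, -18.3]
contact_force: [-1.5, 1.7, 5.6]
gripper_width: 0.0297
```

```bash
python3 -c "
from h import *
print(state(4))"
```

```text
(array([ 616.3219263 , -130.24960808,   43.96120378]), 29.533713565530675, array([-1.67354583,  0.17065067,  5.22939527]))
```

There is 5 N of contact at the expected height. I'll release and rise.

Emit:
step_arm(increments=[{"tx":0,"ty":0,"tz":0,"ax":0,"ay":0,"az":0,"claw":0},{"tx":0,"ty":0,"tz":0,"ax":0,"ay":0,"az":0,"claw":0},{"tx":0,"ty":0,"tz":0,"ax":0,"ay":0,"az":0,"claw":0},{"tx":0,"ty":0,"tz":10,"ax":0,"ay":0,"az":0,"claw":0},{"tx":0,"ty":0,"tz":20,"ax":0,"ay":0,"az":0,"claw":0},{"tx":0,"ty":0,"tz":35,"ax":0,"ay":0,"az":0,"claw":0.3},{"tx":-9,"ty":36,"tz":0,"ax":0,"ay":0,"az":0,"claw":0.4},{"tx":-9,"ty":36,"tz":0,"ax":0,"ay":0,"az":0,"claw":0.4},{"tx":-9,"ty":36,"tz":0,"ax":0,"ay":0,"az":0,"claw":0.4},{"tx":-9,"ty":36,"tz":0,"ax":0,"ay":0,"az":0,"claw":0.4},{"tx":-9,"ty":36,"tz":0,"ax":0,"ay":0,"az":0,"claw":0.4}])

```text
time_s: 7.7
tcp_pos: [0.5709, 0.0511, 0.1094]
eef_rot: [-180.0, -0.0, -18.3]
contact_force: [1.0, -0.2, 0.6]
gripper_width: 0.0611
```

Emit:
step_arm(increments=[{"tx":-9,"ty":36,"tz":0,"ax":0,"ay":0,"az":0,"claw":0.4},{"tx":-9,"ty":36,"tz":0,"ax":0,"ay":0,"az":0,"claw":0.4},{"tx":-9,"ty":36,"tz":0,"ax":0,"ay":0,"az":0,"claw":0.4},{"tx":-9,"ty":36,"tz":0,"ax":0,"ay":0,"az":0,"claw":0.4},{"tx":-9,"ty":34,"tz":0,"ax":0,"ay":0,"az":0,"claw":0.4},{"tx":0,"ty":0,"tz":0,"ax":0,"ay":0,"az":0,"claw":0.4},{"tx":0,"ty":0,"tz":0,"ax":0,"ay":0,"az":0,"claw":0.4}])

```text
time_s: 8.4
tcp_pos: [0.526, 0.2286, 0.1091]
eef_rot: [-180.0, -0.0, -18.2]
contact_force: [-0.7, -0.3, 0.0]
gripper_width: 0.0613
```

```bash
python3 - <<'E'
from h import *
print(state(4))
c=cap('top'); P=pts(c)
for col in('yellow','blue'):
  for ct,s in blobs(c,col):
    if 180<ct[0]<340: print(col,ct.round(1),s,(ray(c,*ct,.035)*1000).round(1),'at23',(ray(c,*ct,.023)*1000).round(1),'z',P[int(ct[1]),int(ct[0])])
c=cap('side'); print((ray(c,*circ(c,mask(c,'blue'),(239,242),16)[:2],.013)*1000).round(1))
E
```

```text
(array([526.27086252, 227.21815799, 108.81812777]), 61.28989952549461, array([-0.17833469, -0.240983  ,  0.13067174]))
yellow [291.6 173.6] [285 166  14  16 179] [ 615.  -128.2   35. ] at23 [ 616.4 -129.4   23. ] z [ 0.61677071 -0.12666822  0.03401091]
blue [322.  208.2] [311 197  23  23 417] [ 511.5 -212.9   35. ] at23 [ 511.9 -215.    23. ] z [ 0.51269328 -0.2135318   0.01463152]
blue [205.7 219.1] [196 209  21  21 316] [489.2 125.1  35. ] at23 [489.3 126.4  23. ] z [0.48963295 0.12832044 0.02504924]
[490.1 122.4  13. ]
```

Yellow's top is at z ≈ 34 mm, so it is seated. Red is next.

Emit:
step_arm(increments=[{"tx":-1,"ty":1,"tz":-25,"ax":0,"ay":0,"az":0,"claw":0.4},{"tx":0,"ty":0,"tz":-20,"ax":0,"ay":0,"az":0,"claw":0.4},{"tx":0,"ty":0,"tz":-12,"ax":0,"ay":0,"az":0,"claw":0.4},{"tx":0,"ty":0,"tz":0,"ax":0,"ay":0,"az":0,"claw":0.4},{"tx":0,"ty":0,"tz":0,"ax":0,"ay":0,"az":0,"claw":-1},{"tx":0,"ty":0,"tz":0,"ax":0,"ay":0,"az":0,"claw":-1},{"tx":0,"ty":0,"tz":0,"ax":0,"ay":0,"az":0,"claw":-1},{"tx":0,"ty":0,"tz":0,"ax":0,"ay":0,"az":0,"claw":-1},{"tx":0,"ty":0,"tz":0,"ax":0,"ay":0,"az":0,"claw":-1}])

```text
time_s: 9.6
tcp_pos: [0.5256, 0.2291, 0.0524]
eef_rot: [-179.9, -0.0, -18.3]
contact_force: [-1.5, 0.2, 3.7]
gripper_width: 0.0395
```

Emit:
step_arm(increments=[{"tx":0,"ty":0,"tz":10,"ax":0,"ay":0,"az":0,"claw":-1},{"tx":0,"ty":0,"tz":20,"ax":0,"ay":0,"az":0,"claw":-1},{"tx":0,"ty":0,"tz":20,"ax":0,"ay":0,"az":0,"claw":-1},{"tx":0,"ty":-20,"tz":0,"ax":0,"ay":0,"az":0,"claw":-1},{"tx":0,"ty":-35,"tz":0,"ax":0,"ay":0,"az":0,"claw":-1},{"tx":0,"ty":-35,"tz":0,"ax":0,"ay":0,"az":0,"claw":-1},{"tx":0,"ty":-35,"tz":0,"ax":0,"ay":0,"az":0,"claw":-1},{"tx":0,"ty":-35,"tz":0,"ax":0,"ay":0,"az":0,"claw":-1},{"tx":0,"ty":-35,"tz":0,"ax":0,"ay":0,"az":0,"claw":-1},{"tx":0,"ty":-35,"tz":0,"ax":0,"ay":0,"az":0,"claw":-1},{"tx":0,"ty":-35,"tz":0,"ax":0,"ay":0,"az":0,"claw":-1},{"tx":0,"ty":-35,"tz":0,"ax":0,"ay":0,"az":0,"claw":-1}])

```text
time_s: 10.8
tcp_pos: [0.5244, -0.0731, 0.1017]
eef_rot: [180.0, 0.0, -18.3]
contact_force: [0.8, -0.1, -0.2]
gripper_width: 0.0395
```

Emit:
step_arm(increments=[{"tx":-5,"ty":-35,"tz":0,"ax":0,"ay":0,"az":0,"claw":-1},{"tx":0,"ty":-15,"tz":0,"ax":0,"ay":0,"az":0,"claw":-1},{"tx":0,"ty":0,"tz":0,"ax":0,"ay":0,"az":0,"claw":-1},{"tx":0,"ty":0,"tz":-20,"ax":0,"ay":0,"az":0,"claw":-1},{"tx":0,"ty":0,"tz":-10,"ax":0,"ay":0,"az":0,"claw":-1},{"tx":0,"ty":0,"tz":0,"ax":0,"ay":0,"az":0,"claw":-1}])

```text
time_s: 11.4
tcp_pos: [0.519, -0.1208, 0.0701]
eef_rot: [179.9, 0.2, -18.3]
contact_force: [0.2, -0.5, -0.6]
gripper_width: 0.0392
```

```bash
python3 - <<'E'
from h import *
print(state(4))
c=cap('top')
for ct,s in blobs(c,'green'):
    if 140<ct[0]<340: print(ct.round(1),s,'at23',(ray(c,*ct,.023)*1000).round(1))
d=cap('side'); cv2.imwrite('pics/e.png',cv2.resize(d['image'][110:280,170:350],None,fx=3.5,fy=3.5,interpolation=2))
E
```

```text
(array([ 520.31139536, -120.79010897,   71.66906485]), 39.12927293570589, array([ 0.2812516 , -0.19421237, -0.50000727]))
[327.3 168.9] [315 163  22  16 156] at23 [ 627.3 -235.5   23. ]
[167.3 207.4] [159 196  17  23 289] at23 [526.6 238.3  23. ]
```

View pics/e.png

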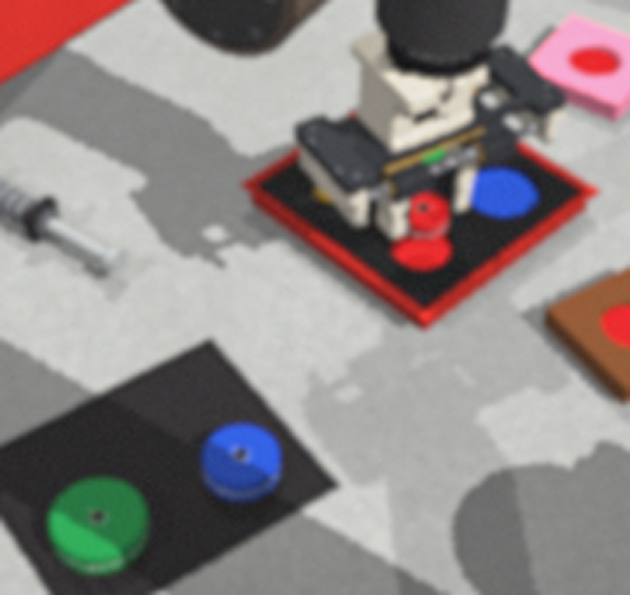

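```bash
python3 - <<'E'
from h import *
d=cap('side')
print((ray(d,292,169.4,.0625)*1000).round(1))
for z in(.015,.0425,.0625):
    p=np.array(d['R'])@np.array([.5202,-.1208,z])+d['t']; print(p[:2]/p[2]*[d['fx'],d['fy']]+[d['cx'],d['cy']])
E
```

```text
[ 518.7 -126.1   62.5]
[289.31863406 182.37445671]
[289.9220272  175.38410859]
[290.37390655 170.14905731]
```

Disc and pocket agree within about 2 mm in both views. I'll nudge 1 mm and lower.

Emit:
step_arm(increments=[{"tx":0,"ty":1,"tz":-10,"ax":0,"ay":0,"az":0,"claw":-1},{"tx":0,"ty":0,"tz":-7,"ax":0,"ay":0,"az":0,"claw":-1},{"tx":0,"ty":0,"tz":-4,"ax":0,"ay":0,"az":0,"claw":-1},{"tx":0,"ty":0,"tz":-3,"ax":0,"ay":0,"az":0,"claw":-1},{"tx":0,"ty":0,"tz":-2,"ax":0,"ay":0,"az":0,"claw":-1},{"tx":0,"ty":0,"tz":-1,"ax":0,"ay":0,"az":0,"claw":-1},{"tx":0,"ty":0,"tz":0,"ax":0,"ay":0,"az":0,"claw":-1},{"tx":0,"ty":0,"tz":0,"ax":0,"ay":0,"az":0,"claw":-1}])

```text
time_s: 12.55
tcp_pos: [0.5204, -0.1202, 0.0447]
eef_rot: [-180.0, -0.0, -18.3]
contact_force: [-0.3, -0.2, -1.1]
gripper_width: 0.0393
```

```bash
python3 -c "
from h import *
print(state(4))"
```

```text
(array([ 520.31639045, -120.23312626,   44.70543935]), 39.36719323801921, array([-0.08157246, -0.41023267, -0.60221472]))
```

Emit:
step_arm(increments=[{"tx":0,"ty":0,"tz":-1,"ax":0,"ay":0,"az":0,"claw":-1},{"tx":0,"ty":0,"tz":0,"ax":0,"ay":0,"az":0,"claw":-1},{"tx":0,"ty":0,"tz":0,"ax":0,"ay":0,"az":0,"claw":-1}])

```text
time_s: 13.05
tcp_pos: [0.5204, -0.1203, 0.0444]
eef_rot: [-180.0, -0.0, -18.3]
contact_force: [-3.7, 0.9, 9.0]
gripper_width: 0.0392
```

```bash
python3 -c "
from h import *
print(state(4))"
```

```text
(array([ 520.37826193, -120.25603419,   44.34873941]), 39.42217929464707, array([-3.28705974,  0.94005824,  8.27364521]))
```

The floor is reached, as grasp offset 29.4 mm puts the underside at 15 mm. I'll release and go to blue.

Emit:
step_arm(increments=[{"tx":0,"ty":0,"tz":0,"ax":0,"ay":0,"az":0,"claw":0.15},{"tx":0,"ty":0,"tz":0,"ax":0,"ay":0,"az":0,"claw":0.15},{"tx":0,"ty":0,"tz":0,"ax":0,"ay":0,"az":0,"claw":0.15},{"tx":0,"ty":0,"tz":10,"ax":0,"ay":0,"az":0,"claw":0.15},{"tx":0,"ty":0,"tz":20,"ax":0,"ay":0,"az":0,"claw":0.15},{"tx":0,"ty":0,"tz":30,"ax":0,"ay":0,"az":0,"claw":0.6},{"tx":-4,"ty":35,"tz":0,"ax":0,"ay":0,"az":0,"claw":0.7},{"tx":-4,"ty":35,"tz":0,"ax":0,"ay":0,"az":0,"claw":0.7},{"tx":-4,"ty":35,"tz":0,"ax":0,"ay":0,"az":0,"claw":0.7},{"tx":-5,"ty":35,"tz":0,"ax":0,"ay":0,"az":0,"claw":0.7},{"tx":-5,"ty":35,"tz":0,"ax":0,"ay":0,"az":0,"claw":0.7},{"tx":-5,"ty":35,"tz":0,"ax":0,"ay":0,"az":0,"claw":0.7}])

```text
time_s: 14.45
tcp_pos: [0.493, 0.0912, 0.1044]
eef_rot: [-180.0, -0.0, -18.3]
contact_force: [0.9, -0.3, 0.2]
gripper_width: 0.0744
```

Emit:
step_arm(increments=[{"tx":-5,"ty":36,"tz":0,"ax":0,"ay":0,"az":0,"claw":0.7},{"tx":0,"ty":0,"tz":0,"ax":0,"ay":0,"az":0,"claw":0.7},{"tx":0,"ty":0,"tz":0,"ax":0,"ay":0,"az":0,"claw":0.7}])

```text
time_s: 14.75
tcp_pos: [0.4881, 0.1266, 0.104]
eef_rot: [-180.0, -0.0, -18.2]
contact_force: [0.5, 0.2, -0.2]
gripper_width: 0.0742
```

```bash
python3 - <<'E'
from h import *
print(state(4))
for n in('top','side'):
  c=cap(n); P=pts(c)
  for col in('red','green','blue'):
   for ct,s in blobs(c,col):
    if 140<ct[0]<330 and 160<ct[1]<280: print(n,col,ct.round(1),s,'at35',(ray(c,*ct,.035)*1000).round(1),'at23',(ray(c,*ct,.023)*1000).round(1),'z',P[int(ct[1]),int(ct[0]),2].round(3))
E
```

```text
(array([488.15562094, 125.24664783, 103.7809496 ]), 74.62344482913939, array([0.1293486 , 0.03335652, 0.12690673]))
top red [305.5 190.4] [ 270  154   74   75 1087] at35 [ 564.6 -167.    35. ] at23 [ 565.5 -168.7   23. ] z 0.025
top red [289.7 206.2] [281 198  18  18 253] at35 [ 519.7 -119.3   35. ] at23 [ 520.2 -120.5   23. ] z 0.035
top red [305.7 264.2] [297 256  18  18 246] at35 [ 351.8 -159.6   35. ] at23 [ 350.6 -161.1   23. ] z 0.016
top green [323.7 175.9] [311 163  26  26 536] at35 [ 605.6 -221.9   35. ] at23 [ 606.9 -224.    23. ] z 0.016
top blue [322.  208.1] [311 197  23  23 419] at35 [ 511.6 -212.9   35. ] at23 [ 512. -215.   23.] z 0.01
side red [312.5 177.9] [282 144  58  60 485] at35 [ 471.3 -160.2   35. ] at23 [ 477.4 -170.8   23. ] z 0.023
side red [290.1 178.9] [281 171  19  17 252] at35 [ 515.7 -116.6   35. ] at23 [ 522.4 -126.6   23. ] z 0.035
side green [197.4 259. ] [184 246  29  28 594] at35 [516.9 233.6  35. ] at23 [523.7 228.7  23. ] z 0.021
side blue [312.6 164.6] [301 157  24  16 295] at35 [ 502.7 -204.5   35. ] at23 [ 509.3 -215.8   23. ] z 0.019
side blue [238.5 241.6] [227 230  24  24 443] at35 [478.8 134.1  35. ] at23 [485.1 127.7  23. ] z 0.022
```

Emit:
step_arm(increments=[{"tx":0,"ty":0,"tz":-30,"ax":0,"ay":0,"az":0,"claw":0.7},{"tx":0,"ty":0,"tz":-20,"ax":0,"ay":0,"az":0,"claw":0.7},{"tx":0,"ty":0,"tz":-15,"ax":0,"ay":0,"az":0,"claw":0.7},{"tx":0,"ty":0,"tz":-6,"ax":0,"ay":0,"az":0,"claw":0.7},{"tx":0,"ty":0,"tz":0,"ax":0,"ay":0,"az":0,"claw":0.7},{"tx":0,"ty":0,"tz":0,"ax":0,"ay":0,"az":0,"claw":-1},{"tx":0,"ty":0,"tz":0,"ax":0,"ay":0,"az":0,"claw":-1},{"tx":0,"ty":0,"tz":0,"ax":0,"ay":0,"az":0,"claw":-1},{"tx":0,"ty":0,"tz":0,"ax":0,"ay":0,"az":0,"claw":-1},{"tx":0,"ty":0,"tz":0,"ax":0,"ay":0,"az":0,"claw":-1}], newtons=25)

```text
time_s: 16.05
tcp_pos: [0.4886, 0.126, 0.0332]
eef_rot: [-180.0, -0.0, -18.3]
contact_force: [-1.1, -0.6, 6.3]
gripper_width: 0.0532
```

Emit:
step_arm(increments=[{"tx":0,"ty":0,"tz":10,"ax":0,"ay":0,"az":0,"claw":-1},{"tx":0,"ty":0,"tz":20,"ax":0,"ay":0,"az":0,"claw":-1},{"tx":0,"ty":0,"tz":35,"ax":0,"ay":0,"az":0,"claw":-1},{"tx":1,"ty":-20,"tz":10,"ax":0,"ay":0,"az":0,"claw":-1},{"tx":2,"ty":-35,"tz":0,"ax":0,"ay":0,"az":0,"claw":-1},{"tx":3,"ty":-35,"tz":0,"ax":0,"ay":0,"az":0,"claw":-1},{"tx":3,"ty":-35,"tz":0,"ax":0,"ay":0,"az":0,"claw":-1},{"tx":3,"ty":-35,"tz":0,"ax":0,"ay":0,"az":0,"claw":-1},{"tx":3,"ty":-35,"tz":0,"ax":0,"ay":0,"az":0,"claw":-1},{"tx":3,"ty":-35,"tz":0,"ax":0,"ay":0,"az":0,"claw":-1},{"tx":3,"ty":-35,"tz":0,"ax":0,"ay":0,"az":0,"claw":-1},{"tx":2,"ty":-35,"tz":0,"ax":0,"ay":0,"az":0,"claw":-1}])

```text
time_s: 17.25
tcp_pos: [0.511, -0.1756, 0.1081]
eef_rot: [-180.0, -0.0, -18.3]
contact_force: [0.8, 0.4, -1.5]
gripper_width: 0.0533
```

Emit:
step_arm(increments=[{"tx":0,"ty":-30,"tz":0,"ax":0,"ay":0,"az":0,"claw":-1},{"tx":0,"ty":-10,"tz":0,"ax":0,"ay":0,"az":0,"claw":-1},{"tx":0,"ty":0,"tz":-15,"ax":0,"ay":0,"az":0,"claw":-1},{"tx":0,"ty":0,"tz":-20,"ax":0,"ay":0,"az":0,"claw":-1},{"tx":0,"ty":0,"tz":0,"ax":0,"ay":0,"az":0,"claw":-1},{"tx":0,"ty":0,"tz":0,"ax":0,"ay":0,"az":0,"claw":-1}])

```text
time_s: 17.85
tcp_pos: [0.511, -0.214, 0.0729]
eef_rot: [180.0, 0.1, -18.3]
contact_force: [0.1, 0.2, -1.9]
gripper_width: 0.0532
```

```bash
python3 - <<'E'
from h import *
print(state(4))
d=cap('side'); cv2.imwrite('pics/f.png',cv2.resize(d['image'][110:280,170:350],None,fx=3.5,fy=3.5,interpolation=2))
E
```

```text
(array([ 511.82752333, -214.04415604,   73.5716011 ]), 52.86375327830061, array([ 0.27381878,  0.09229081, -1.36344303]))
```

View pics/f.png

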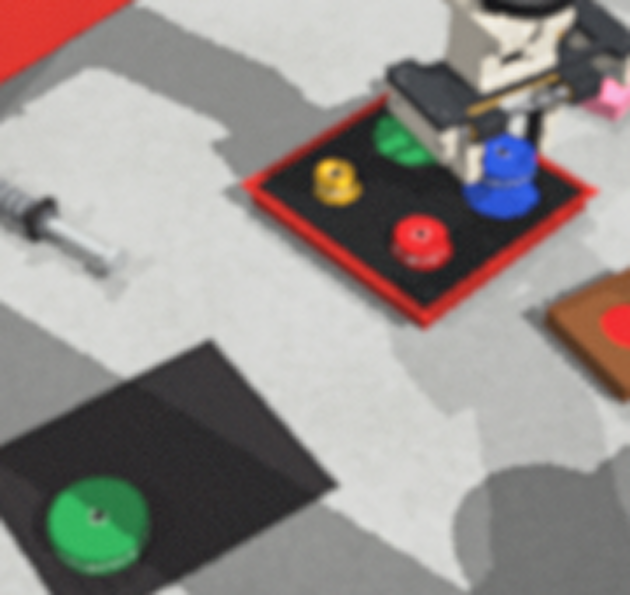

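Yellow and red are both seated, and blue hangs over its pocket. I'll lower it.

Emit:
step_arm(increments=[{"tx":0,"ty":-1.5,"tz":-10,"ax":0,"ay":0,"az":0,"claw":-1},{"tx":0,"ty":0,"tz":-7,"ax":0,"ay":0,"az":0,"claw":-1},{"tx":0,"ty":0,"tz":-4,"ax":0,"ay":0,"az":0,"claw":-1},{"tx":0,"ty":0,"tz":-3,"ax":0,"ay":0,"az":0,"claw":-1},{"tx":0,"ty":0,"tz":-2,"ax":0,"ay":0,"az":0,"claw":-1},{"tx":0,"ty":0,"tz":-1,"ax":0,"ay":0,"az":0,"claw":-1},{"tx":0,"ty":0,"tz":0,"ax":0,"ay":0,"az":0,"claw":-1},{"tx":0,"ty":0,"tz":0,"ax":0,"ay":0,"az":0,"claw":-1}])

```text
time_s: 18.9
tcp_pos: [0.5113, -0.2157, 0.0457]
eef_rot: [-180.0, -0.0, -18.3]
contact_force: [0.0, -1.0, -1.3]
gripper_width: 0.0529
```

Emit:
step_arm(increments=[{"tx":0,"ty":0,"tz":-1,"ax":0,"ay":0,"az":0,"claw":-1},{"tx":0,"ty":0,"tz":0,"ax":0,"ay":0,"az":0,"claw":-1},{"tx":0,"ty":0,"tz":0,"ax":0,"ay":0,"az":0,"claw":-1}])

```text
time_s: 19.2
tcp_pos: [0.5115, -0.2158, 0.0453]
eef_rot: [-180.0, -0.0, -18.3]
contact_force: [-1.1, 1.6, 6.9]
gripper_width: 0.0532
```

```bash
python3 -c "
from h import *
print(state(4))"
```

```text
(array([ 511.48757363, -215.78663365,   45.25341901]), 53.33317957563486, array([-1.7066537 ,  1.23085384,  5.72280727]))
```

Contact came at the predicted height. I'll release and go to green.

Emit:
step_arm(increments=[{"tx":0,"ty":0,"tz":0,"ax":0,"ay":0,"az":0,"claw":0.45},{"tx":0,"ty":0,"tz":0,"ax":0,"ay":0,"az":0,"claw":0.45},{"tx":0,"ty":0,"tz":0,"ax":0,"ay":0,"az":0,"claw":0.45},{"tx":0,"ty":0,"tz":10,"ax":0,"ay":0,"az":0,"claw":0.45},{"tx":0,"ty":0,"tz":20,"ax":0,"ay":0,"az":0,"claw":0.45},{"tx":0,"ty":0,"tz":30,"ax":0,"ay":0,"az":0,"claw":0.9},{"tx":1,"ty":37,"tz":0,"ax":0,"ay":0,"az":0,"claw":0.95},{"tx":1,"ty":37,"tz":0,"ax":0,"ay":0,"az":0,"claw":0.95},{"tx":1,"ty":37,"tz":0,"ax":0,"ay":0,"az":0,"claw":0.95},{"tx":1,"ty":37,"tz":0,"ax":0,"ay":0,"az":0,"claw":0.95},{"tx":1,"ty":37,"tz":0,"ax":0,"ay":0,"az":0,"claw":0.95},{"tx":1,"ty":37,"tz":0,"ax":0,"ay":0,"az":0,"claw":0.95}])

```text
time_s: 20.6
tcp_pos: [0.5173, 0.0078, 0.1055]
eef_rot: [-180.0, -0.1, -18.3]
contact_force: [0.8, -0.0, -0.2]
gripper_width: 0.0856
```

```bash
python3 - <<'E'
from h import *
print(state(3))
for n in('top','side'):
  c=cap(n)
  for ct,s in blobs(c,'green'):
    if 140<ct[0]<230 : print(n,ct.round(1),s,'at23',(ray(c,*ct,.023)*1000).round(1),'at13',(ray(c,*ct,.013)*1000).round(1))
  P=pts(c)
  for ct,s in blobs(c,'blue'):
    if 250<ct[0]<350 : print(n,ct.round(1),s,'at35',(ray(c,*ct,.035)*1000).round(1),P[int(ct[1]),int(ct[0]),2])
E
```

```text
(array([518.01860217,   9.79397681, 105.55537832]), 85.432383786435, array([ 0.14782216,  1.46848986, -0.12619543]))
top [168.7 200.7] [160 196  20  13 126] at23 [546.1 233.9  23. ] at13 [546.7 235.8  13. ]
top [322.3 208.4] [311 198  23  22 387] at35 [ 510.8 -213.7   35. ] 0.03298286867088346
side [197.5 258.9] [184 246  29  28 593] at23 [523.9 228.4  23. ] at13 [529.6 224.3  13. ]
side [144.9 314.6] [128 303  30  18 105] at23 [505.7 399.6  23. ] at13 [511.1 397.5  13. ]
side [313.3 162.8] [303 153  22  20 341] at35 [ 505.5 -211.9   35. ] 0.03522382741484426
```

Emit:
step_arm(increments=[{"tx":1,"ty":37,"tz":0,"ax":0,"ay":0,"az":0,"claw":0.95},{"tx":1,"ty":37,"tz":0,"ax":0,"ay":0,"az":0,"claw":0.95},{"tx":1,"ty":37,"tz":0,"ax":0,"ay":0,"az":0,"claw":0.95},{"tx":1,"ty":37,"tz":0,"ax":0,"ay":0,"az":0,"claw":0.95},{"tx":2,"ty":37,"tz":0,"ax":0,"ay":0,"az":0,"claw":0.95},{"tx":2,"ty":35,"tz":0,"ax":0,"ay":0,"az":0,"claw":0.95},{"tx":0,"ty":0,"tz":0,"ax":0,"ay":0,"az":0,"claw":0.95},{"tx":0,"ty":0,"tz":0,"ax":0,"ay":0,"az":0,"claw":0.95}])

```text
time_s: 21.65
tcp_pos: [0.5252, 0.2257, 0.1043]
eef_rot: [180.0, 0.0, -18.3]
contact_force: [-0.2, -0.4, -0.1]
gripper_width: 0.0855
```

```bash
python3 -c "
from h import *
print(state(4))
d=cap('side'); cv2.imwrite('pics/g.png',cv2.resize(d['image'][180:330,110:290],None,fx=3.5,fy=3.5,interpolation=2))"
```

```text
(array([525.17475793, 224.82918781, 104.4867221 ]), 85.37646746706831, array([ 0.02249501, -0.30402738, -0.21746603]))
```

View pics/g.png

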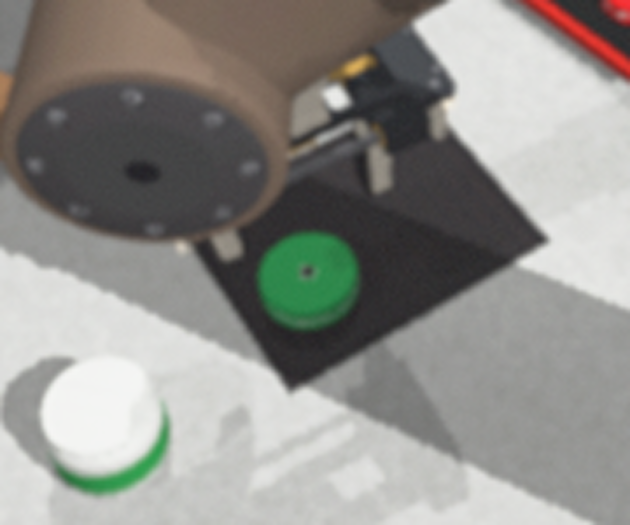

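The fingers straddle green at the right height offset, and the tin is clear. I'll correct by 3 mm, descend and grasp.

Emit:
step_arm(increments=[{"tx":0.5,"ty":3,"tz":-30,"ax":0,"ay":0,"az":0,"claw":0.95},{"tx":0,"ty":0,"tz":-20,"ax":0,"ay":0,"az":0,"claw":0.95},{"tx":0,"ty":0,"tz":-15,"ax":0,"ay":0,"az":0,"claw":0.95},{"tx":0,"ty":0,"tz":-6,"ax":0,"ay":0,"az":0,"claw":0.95},{"tx":0,"ty":0,"tz":0,"ax":0,"ay":0,"az":0,"claw":0.95},{"tx":0,"ty":0,"tz":0,"ax":0,"ay":0,"az":0,"claw":-1},{"tx":0,"ty":0,"tz":0,"ax":0,"ay":0,"az":0,"claw":-1},{"tx":0,"ty":0,"tz":0,"ax":0,"ay":0,"az":0,"claw":-1},{"tx":0,"ty":0,"tz":0,"ax":0,"ay":0,"az":0,"claw":-1},{"tx":0,"ty":0,"tz":0,"ax":0,"ay":0,"az":0,"claw":-1}], newtons=30)

```text
time_s: 22.9
tcp_pos: [0.5259, 0.2293, 0.0343]
eef_rot: [-180.0, -0.0, -18.3]
contact_force: [-1.1, -0.8, 6.7]
gripper_width: 0.0651
```

Emit:
step_arm(increments=[{"tx":0,"ty":0,"tz":10,"ax":0,"ay":0,"az":0,"claw":-1},{"tx":0,"ty":0,"tz":20,"ax":0,"ay":0,"az":0,"claw":-1},{"tx":0,"ty":0,"tz":35,"ax":0,"ay":0,"az":0,"claw":-1},{"tx":3,"ty":-15,"tz":10,"ax":0,"ay":0,"az":0,"claw":-1},{"tx":6,"ty":-35,"tz":0,"ax":0,"ay":0,"az":0,"claw":-1},{"tx":6,"ty":-35,"tz":0,"ax":0,"ay":0,"az":0,"claw":-1},{"tx":6,"ty":-35,"tz":0,"ax":0,"ay":0,"az":0,"claw":-1},{"tx":6,"ty":-35,"tz":0,"ax":0,"ay":0,"az":0,"claw":-1},{"tx":6,"ty":-35,"tz":0,"ax":0,"ay":0,"az":0,"claw":-1},{"tx":6,"ty":-35,"tz":0,"ax":0,"ay":0,"az":0,"claw":-1},{"tx":6,"ty":-35,"tz":0,"ax":0,"ay":0,"az":0,"claw":-1},{"tx":6,"ty":-35,"tz":0,"ax":0,"ay":0,"az":0,"claw":-1}])

```text
time_s: 24.1
tcp_pos: [0.5763, -0.0675, 0.1086]
eef_rot: [-180.0, 0.0, -18.3]
contact_force: [0.2, 1.0, -1.9]
gripper_width: 0.0647
```

Emit:
step_arm(increments=[{"tx":6,"ty":-35,"tz":0,"ax":0,"ay":0,"az":0,"claw":-1},{"tx":6,"ty":-35,"tz":0,"ax":0,"ay":0,"az":0,"claw":-1},{"tx":6,"ty":-35,"tz":0,"ax":0,"ay":0,"az":0,"claw":-1},{"tx":6,"ty":-35,"tz":0,"ax":0,"ay":0,"az":0,"claw":-1},{"tx":6,"ty":-15,"tz":0,"ax":0,"ay":0,"az":0,"claw":-1},{"tx":0,"ty":0,"tz":0,"ax":0,"ay":0,"az":0,"claw":-1},{"tx":0,"ty":0,"tz":0,"ax":0,"ay":0,"az":0,"claw":-1}])

```text
time_s: 24.8
tcp_pos: [0.6062, -0.2208, 0.1081]
eef_rot: [-180.0, 0.1, -18.4]
contact_force: [-0.6, 0.2, -2.5]
gripper_width: 0.0647
```

```bash
python3 -c "
from h import *
print(state(4))"
```

```text
(array([ 606.44738185, -219.89072006,  108.53310429]), 64.62033064239264, array([-0.2791598 , -0.25347958, -1.4433416 ]))
```

Emit:
step_arm(increments=[{"tx":0.5,"ty":-5,"tz":-15,"ax":0,"ay":0,"az":0,"claw":-1},{"tx":0,"ty":0,"tz":-15,"ax":0,"ay":0,"az":0,"claw":-1},{"tx":0,"ty":0,"tz":0,"ax":0,"ay":0,"az":0,"claw":-1},{"tx":0,"ty":0,"tz":0,"ax":0,"ay":0,"az":0,"claw":-1}])

```text
time_s: 25.4
tcp_pos: [0.6069, -0.2256, 0.0778]
eef_rot: [180.0, 0.1, -18.3]
contact_force: [0.9, -0.0, -1.5]
gripper_width: 0.0654
```

```bash
python3 -c "
from h import *
print(state(4))
d=cap('side'); cv2.imwrite('pics/i.png',cv2.resize(d['image'][100:220,210:360],None,fx=4,fy=4,interpolation=2))"
```

```text
(array([ 607.59098723, -225.73558644,   78.95287588]), 64.96103196903445, array([-0.11961035, -0.03230397, -1.40566884]))
```

View pics/i.png

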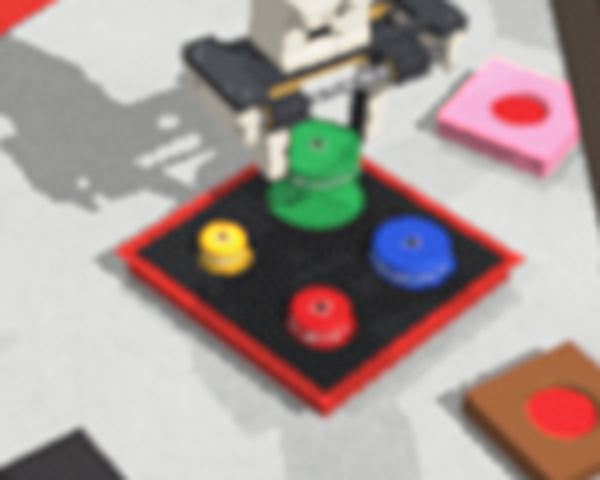

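Green hangs over its pocket and the other three are seated. I'll lower it.

Emit:
step_arm(increments=[{"tx":0,"ty":0,"tz":-12,"ax":0,"ay":0,"az":0,"claw":-1},{"tx":0,"ty":0,"tz":-8,"ax":0,"ay":0,"az":0,"claw":-1},{"tx":0,"ty":0,"tz":-5,"ax":0,"ay":0,"az":0,"claw":-1},{"tx":0,"ty":0,"tz":-3,"ax":0,"ay":0,"az":0,"claw":-1},{"tx":0,"ty":0,"tz":-2,"ax":0,"ay":0,"az":0,"claw":-1},{"tx":0,"ty":0,"tz":-1,"ax":0,"ay":0,"az":0,"claw":-1},{"tx":0,"ty":0,"tz":0,"ax":0,"ay":0,"az":0,"claw":-1},{"tx":0,"ty":0,"tz":0,"ax":0,"ay":0,"az":0,"claw":-1}])

```text
time_s: 26.45
tcp_pos: [0.6074, -0.2258, 0.0478]
eef_rot: [-180.0, -0.0, -18.3]
contact_force: [1.1, -0.4, -1.5]
gripper_width: 0.065
```

```bash
python3 -c "
from h import *
print(state(4))"
```

```text
(array([ 607.37358853, -225.76160652,   47.82922971]), 64.81622235088396, array([ 0.67410244,  0.02574175, -2.08225659]))
```

Emit:
step_arm(increments=[{"tx":0,"ty":0,"tz":-1,"ax":0,"ay":0,"az":0,"claw":-1},{"tx":0,"ty":0,"tz":-1,"ax":0,"ay":0,"az":0,"claw":-1},{"tx":0,"ty":0,"tz":0,"ax":0,"ay":0,"az":0,"claw":-1},{"tx":0,"ty":0,"tz":0,"ax":0,"ay":0,"az":0,"claw":-1}])

```text
time_s: 27.05
tcp_pos: [0.6074, -0.2258, 0.0464]
eef_rot: [180.0, -0.0, -18.3]
contact_force: [-2.4, 0.9, 5.6]
gripper_width: 0.065
```

Contact came at the predicted 46.3 mm. I'll release, rise and back away.

Emit:
step_arm(increments=[{"tx":0,"ty":0,"tz":0,"ax":0,"ay":0,"az":0,"claw":0.7},{"tx":0,"ty":0,"tz":0,"ax":0,"ay":0,"az":0,"claw":0.7},{"tx":0,"ty":0,"tz":0,"ax":0,"ay":0,"az":0,"claw":0.7},{"tx":0,"ty":0,"tz":10,"ax":0,"ay":0,"az":0,"claw":0.7},{"tx":0,"ty":0,"tz":20,"ax":0,"ay":0,"az":0,"claw":0.7},{"tx":0,"ty":0,"tz":40,"ax":0,"ay":0,"az":0,"claw":0.7},{"tx":0,"ty":0,"tz":40,"ax":0,"ay":0,"az":0,"claw":0.7},{"tx":-10,"ty":40,"tz":0,"ax":0,"ay":0,"az":0,"claw":0.7},{"tx":-10,"ty":40,"tz":0,"ax":0,"ay":0,"az":0,"claw":0.7},{"tx":-10,"ty":40,"tz":0,"ax":0,"ay":0,"az":0,"claw":0.7},{"tx":-10,"ty":40,"tz":0,"ax":0,"ay":0,"az":0,"claw":0.7},{"tx":-10,"ty":40,"tz":0,"ax":0,"ay":0,"az":0,"claw":0.7}])

```text
time_s: 28.25
tcp_pos: [0.5568, -0.0244, 0.1565]
eef_rot: [-180.0, -0.1, -18.3]
contact_force: [1.0, 0.8, -0.3]
gripper_width: 0.0743
```

Emit:
step_arm(increments=[{"tx":-10,"ty":40,"tz":0,"ax":0,"ay":0,"az":0,"claw":0.7},{"tx":-10,"ty":40,"tz":0,"ax":0,"ay":0,"az":0,"claw":0.7},{"tx":-10,"ty":40,"tz":0,"ax":0,"ay":0,"az":0,"claw":0.7},{"tx":0,"ty":0,"tz":0,"ax":0,"ay":0,"az":0,"claw":0.7},{"tx":0,"ty":0,"tz":0,"ax":0,"ay":0,"az":0,"claw":0.7},{"tx":0,"ty":0,"tz":0,"ax":0,"ay":0,"az":0,"claw":0.7}])

```text
time_s: 28.85
tcp_pos: [0.5274, 0.0938, 0.1559]
eef_rot: [-180.0, -0.0, -18.3]
contact_force: [0.1, 0.4, -0.4]
gripper_width: 0.0745
```

```bash
python3 - <<'E'
from h import *
print(state(2))
C={'yellow':(291.6,173.6),'red':(289.7,206.2),'blue':(322.3,208.4),'green':(323.7,175.5)}
c=cap('top');P=pts(c)
for col in C:
    u,v,a=circ(c,mask(c,col),C[col],14); w=ray(c,u,v,.035)*1000
    k=P[int(v)-3:int(v)+4,int(u)-3:int(u)+4].reshape(-1,3)
    A=np.c_[k[:,:2],np.ones(len(k))]
    print(col,w.round(1),'topz',np.median(k[:,2]).round(4))
d=cap('side'); cv2.imwrite('pics/j.png',np.hstack([c['image'][80:280,60:360],d['image'][110:310,100:360]]))
E
```

```text
(array([527.40606778,  93.36905695, 155.7508256 ]), 74.53980810743035, array([ 0.34791553, -0.09976603,  0.6809214 ]))
yellow [ 615.  -128.5   35. ] topz 0.0342
red [ 519.6 -119.5   35. ] topz 0.0342
blue [ 510.6 -213.4   35. ] topz 0.0342
green [ 606.1 -222.2   35. ] topz 0.0347
```

View pics/j.png

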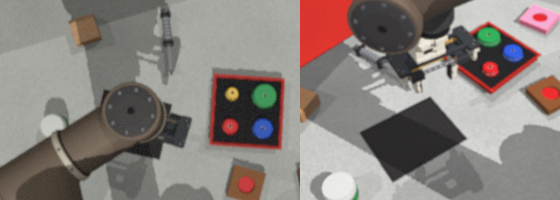

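```bash
python3 -c "
from h import *
print(r.close_job())"
```

```text
the job is handed in; nothing more can be done
None
```

I put all four discs in the pockets of their own colours, lowering each until it touched the floor and only then letting go. I handed the job in at about 29 s of the 93 s allowed.

**Seating:** in the last overhead check, all four disc tops were at 34–35 mm (35 mm expected when fully down). The final pictures show them flat. I did not measure their tilt.

**Centring:** disc centres measured within about 3.5 mm of my pocket estimates (8 mm allowed). The two cameras and the arm disagreed with each other by about 2–4 mm throughout, so the offsets are partly calibration error.

**Bystanders:** the handle and tin appear unmoved in the final pictures, but I judged that by eye. I never moved the arm close to them.

No check failed, and the highest contact force I read when a disc touched down was about 9 N.

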